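# Hold a filter in the slot of the side-light viewer

## Task

Set the small lidded dish flat into the round pocket of the side-light viewer, lid up as it stands now, and let go of it. Then take the filter holder out of its stand by its grip, lower it through the narrow slot in the top of the viewer until its round filter is level with the lamp's round opening, and finish while still holding it there: upright, hanging in the slot, not resting on the bottom and not let go. Leave the large dish and the marker where they are.

Things in the scene. Friction and masses are not known exactly. Their poses are not given: they have to be found in the camera images.
- dish_center (a point): Centre of the small lidded clear dish, half-way up: a loose round disc, 39.4 mm across and 13 mm high, standing lid up on the worktop; z points out of the lid. The smaller of the two round dishes near the viewer. Weighs about 12 g; hold it across the rim.
- viewer_pocket (a point): Centre of the floor of the round dish pocket in the base plate of the fixed side-light viewer. Pocket 43 mm across, 4 mm deep, floor 6 mm above the worktop (base plate 10 mm thick, 84 mm wide). A seated dish rests on this floor and stands 9 mm proud of the plate. x points from the pocket to the slot (70 mm away; its front wall begins at 59 mm), z up.
- viewer_slot (a point): Middle of the viewer's slot, at the top of its straight part, 70 mm above the worktop; z up. The slot is 6 mm wide along x and 48 mm long along y: 1 mm a side more than the holder's plate. Above it a flared lip rises to 76 mm and widens the mouth by 4 mm on each side. The slot goes down to the base plate (10 mm above the worktop) with no other stop. Lamp house behind (x 3 to 58 mm) 70 mm high.
- viewer_beam (a point): The point in the middle of the slot on the axis of the viewer's round light opening (35 mm across), 48 mm above the worktop, 22 mm below viewer_slot. The filter's centre must be held here. Same axes as viewer_slot.
- filter_holder: Filter holder: loose upright plate, 4 mm thick (x), 46 wide (y), 74 high (z, up), with a round glass filter and a grip block on top; 104 mm high, about 60 g. Origin: middle of its bottom edge. It stands 22 mm deep in a fixed stand (36 x 80 mm, 28 mm high; 0.8 mm play each side), bottom edge 6 mm above the worktop; draw it straight up. Both faces are alike: it may go in either way round.
- holder_grip (a point): Centre of the filter holder's grip block, 89 mm above its bottom edge. The block is 12 mm thick (x), 30 mm wide (y) and 30 mm high (z); pinch it across the 12 mm. Same axes as the filter holder.
- holder_window (a point): Centre of the round filter (31 mm across) in the filter holder's plate, 30 mm above its bottom edge and 59 mm below the centre of its grip. Same axes.
- small_dish: The same small lidded dish as dish_center; origin at the middle of its underside.
- big_dish: Large round dish, 65 mm across and 17 mm high, to be left alone; origin under its middle.
- marker: Marker pen, 17 x 135 x 16 mm, lying on the worktop, to be left alone.
There are look-alikes about, which are no part of the job. Of the things that look like the filter_holder, the larger one is meant. Of the things like the small_dish, leave any that is red; of the rest the smaller one is meant.

How it is judged:
On the way, in this order (a step that is already met when the one before it is completed fails the run):
1. the small dish lies flat in the pocket, lid up, let go (horizontal distance between dish_center and viewer_pocket below 0.004 m and z of dish_center in the frame of viewer_pocket below 0.0085 m and angle between dish_center's own z axis and vertical below 0.08 rad and contact force between the fingers and small_dish below 0.1 N), for 0.2 s.
2. the held filter holder has entered the slot (horizontal distance between holder_window and viewer_beam below 0.004 m and z of holder_window in the frame of viewer_beam below 0.038 m and contact force between the fingers and filter_holder above 1 N), for 0.05 s.
At the end, for the whole second after the job is handed in: The fingers hold the filter holder still and upright in the slot, filter centre within 6 mm in height and 4 mm sideways of the light opening's axis (clear of the base plate); the small dish lies flat, lid up, in the pocket, within 4 mm of its centre, untouched (horizontal distance between holder_window and viewer_beam below 0.004 m and z of holder_window in the frame of viewer_beam between -0.006 and 0.006 m and angle between filter_holder's own z axis and vertical below 0.1 rad and contact force between the fingers and filter_holder above 1 N and linear speed of filter_holder below 0.02 m/s and horizontal distance between dish_center and viewer_pocket below 0.004 m and z of dish_center in the frame of viewer_pocket below 0.0085 m and angle between dish_center's own z axis and vertical below 0.08 rad and contact force between the arm and small_dish below 0.1 N); the arm keeps its last pose, push and grip.
It fails at once if the large dish or the marker is moved by more than 15 mm (distance of any of big_dish, marker from where it was at the start of the episode above 0.015 m).
It fails at once if the small dish is tipped over (angle between dish_center's own z axis and vertical above 0.8 rad).
It also fails if it takes over 51 s, if anything falls off the work surface, if the arm or the gripper's body presses on something with over 40 N, if the wrist force passes 120 N, or if a joint passes its speed limit or range.

## Robot

A 6-joint arm with a two-finger parallel gripper is mounted at the origin on a cart in front of the work surface, level with it; the furniture and walls round the work are solid. World frame = base frame: x ahead of the robot, y to its left, z up, the work surface at z = 0. Lengths are in m, angles in rad, forces in N, time in s.
With the tool pointing down it reaches from about 0.35 to 0.975 m from the base axis. Payload 4.9 kg.
Tool frame: the origin (TCP) lies on the centre line of the jaws, within the pads' length; the fingertips stand 14 mm ahead of it and the grasp point (between the pads) lies 5 mm behind it (manip.nose_length is the distance from the TCP to the fingertips, in m); z points along the fingers, y is the line along which they close (so a half turn about z gives the same grasp; the last joint's range is limited). The gripper opens to 85 mm and grips with 20 to 120 N. Pads are 22 mm wide; open, the fingers measure 114 mm over their backs; the gripper's body (76 mm by 85 mm) begins 54 mm behind the grasp point. The pads swing forward as they close: fully open they stand 13 mm farther back than shut.
Start: joints at [1.126, 0.053, 1.613, -0, 1.476, -0.119], TCP at [0.2, 0.592, 0.245] pointing down, gripper open.
Joint ranges: [-3.01, 3.01], [-1.01, 2.22], [0.06, 2.58], [-1.02, 4.17], [0.09, 2.62], [-3.14, 3.14]. Speed limits (rad/s): [2.57, 2.57, 3.14, 3.14, 3.14, 3.14].

## Interface

Orientations are given as a unit quaternion [w, x, y, z].
In Python, from plant import manip, imaging gives the robot as it stands.
- The arm moves only by the tool play_rows, never from a script. Its argument "commands" is a list of rows, each a list of 6 numbers: the shift along the tool's x, y, z in mm, then the turn, a rotation vector about the tool's x, y, z in degrees. A call has 1 to 5 rows; each row shifts and turns the commanded pose from where the row before left it, along the tool's axes as they then stand; what a row does not reach is not made up. A row lasts 1/12 s, in which the tool goes at most 41.7 mm and 7.16 degrees, less where a joint would pass 70% of its speed; a pose out of reach is approached as far as the arm can. A call is refused whole if a number of a shift passes 41.7 or a number of a turn 7.16, either way. A call with a gripper value outside its range is refused whole. "hand" is the finger opening in mm, from 0 to 85.4, set as the call begins (left out, the last holds). The fingers move at their own pace and stop on an object; the grip force is fixed at half the most. Time passes only in rows, so rows that do not move let the fingers close. It gives the time, the measured TCP pose, the force, the opening and the grip force at its end, in the units of the state.
- manip.state(): the state, without advancing time (a new reading comes with each control period).
- imaging.grab_frame(name): name is "scene" or "top" or "wrist"; returns a dict with "image" (480x640x3 uint8, red, green, blue), "fx", "fy", "cx", "cy" (pixels), "R" (3x3) and "t" (3): a world point X has camera coordinates R X + t; the wrist camera has in their place "mount" (4x4, takes a point from camera to tool coordinates, whose origin is the TCP and whose axes are the flange's). Camera axes: x right, y down, z forward; pixel columns grow to the right and rows downward; lengths in m; the calibration is good to about 2 mm. The wrist camera is an equidistant fisheye: a pixel r from the principal point sees the ray r / f radians off the axis. A picture is of the moment at which its call begins: read the wrist's pose just before it. There is no depth.
- manip.job_done(): hands the job in; it is judged then, once.
The state is a dict: "time": time; "joint_pos": joint angles; "joint_vel": joint speeds; "joint_efforts": joint torques, N m; "tool_pos": TCP position; "tool_rot": TCP orientation; "contact_force": force on the tool from outside, world axes, zero at the start; "ft_torque": the same for the moment, N m; "gripper_width": opening from 0.0 (shut) to 1.0 (fully open); "grasp_force": force on a finger pad.
Only numpy, scipy, OpenCV 4.12 (cv2) and the standard library are available. Lean on these libraries where they do the work, as an engineer would, in place of code of your own. Each camera call takes 0.05 s, during which the arm holds its last target. There are 200 camera calls.

## Working session

There is one attempt and no reset: what is moved stays moved. The work goes in short steps, Python scripts to look and compute and a tool call to move; the robot and the scene stay as the last step left them, time stands still between calls to the robot, and variables do not carry over. Pictures are saved under pics/ and viewed, at most 10 in all, crops included, and the job is handed in when it is done.

Besides the shell and the picture viewer there is one more tool, called after "Emit:" as name([rows], argument=value, ...), one row to a line, values as JSON. play_rows: Moves the arm, as the interface text tells. Its arguments: {"type":"object","properties":{"commands":{"type":"array","items":{"type":"array","items":{"type":"number"}}},"hand":{"type":"number"}},"required":["commands"]}

```bash
mkdir -p pics; ls; python3 - <<'E'
from plant import manip, imaging
import cv2,pickle
print(manip.state(), manip.nose_length)
for n in ["scene","top"]:
    f=imaging.grab_frame(n); pickle.dump(f,open(f"pics/{n}.pkl","wb"))
    cv2.imwrite(f"pics/{n}0.png",f["image"][...,::-1])
    print(n,f["fx"],f["fy"],f["cx"],f["cy"],f["R"],f["t"])
E
```

```text
pics
{'time': 0.0, 'joint_pos': array([ 1.12597885e+00,  5.33624028e-02,  1.61427697e+00,  1.63988027e-05,
        1.47602038e+00, -1.18997095e-01]), 'joint_vel': array([ 1.47661158e-04, -1.23231896e-03, -1.03699195e-03, -1.50277055e-03,
       -2.81283605e-04,  2.33929850e-05]), 'joint_efforts': array([ 1.59329982e-03, -3.93688023e+01, -3.70173275e+01, -7.84853705e-05,
        7.08619933e-03,  4.57241125e-07]), 'tool_pos': array([0.19979095, 0.59158154, 0.24406973]), 'tool_rot': array([-2.95361504e-04,  1.62191235e-01,  9.86758803e-01, -9.90483536e-04]), 'contact_force': array([-0.33007287, -0.16531696,  0.49759365]), 'ft_torque': array([ 0.04247044,  0.00021142, -0.02493711]), 'grasp_force': 0.0, 'gripper_width': 0.9991654225095323} 0.014
scene 546.5114729607352 546.5114729607352 324.41226326944684 236.67476729224316 [[-0.84781521 -0.53024032  0.0073877 ]
 [-0.34163964  0.53549565 -0.77235145]
 [ 0.4055758  -0.65733524 -0.63515247]] [0.5949657  0.03831892 1.00560941]
top 583.3780282524721 583.3780282524721 320.5565116043944 229.88947138988618 [[-0.01627789 -0.99968937 -0.01887325]
 [-0.98062508  0.01964713 -0.19490624]
 [ 0.1952165   0.01533492 -0.98064028]] [0.36935509 0.50064218 0.84076958]
```

View pics/scene0.png

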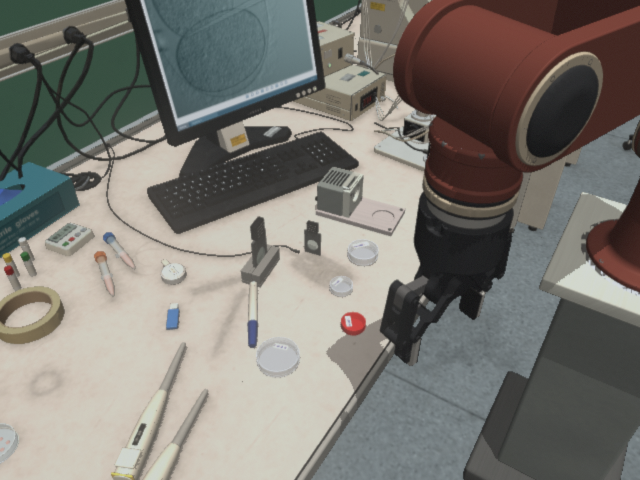

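View pics/top0.png

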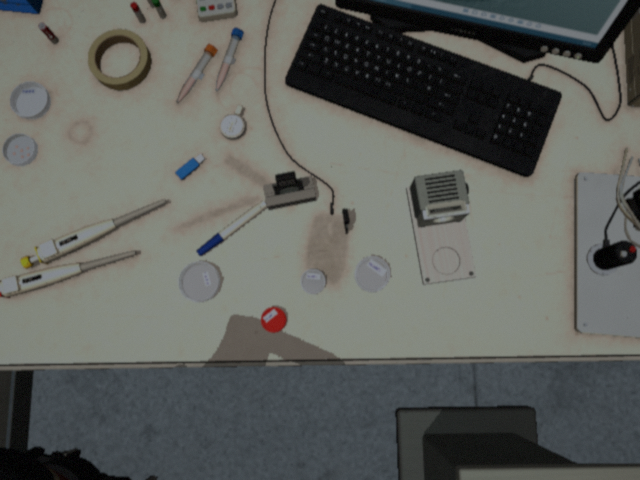

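Scene/top: target dish at top pixel ~(314,281), pocket ~(446,260), viewer house ~(442,195), holder in its stand ~(290,190), marker in front of it, big dish (200,281), red dish (274,319), larger look-alike dish (373,272). Enlarging.

```bash
python3 - <<'E'
import cv2,numpy as np
t=cv2.imread("pics/top0.png")
def c(im,x,y,w,h,s):
    o=cv2.resize(im[y:y+h,x:x+w],None,fx=s,fy=s,interpolation=cv2.INTER_CUBIC)
    o=cv2.convertScaleAbs(o,alpha=1.3)
    for i in range(0,w,10):
        cv2.line(o,(i*s,0),(i*s,4 if (x+i)%50 else 12),(0,0,255),1)
        if (x+i)%20==0: cv2.putText(o,str(x+i),(i*s,22),0,.35,(0,0,255),1)
    for i in range(0,h,10):
        cv2.line(o,(0,i*s),(6,i*s),(0,0,255),1)
        if (y+i)%20==0: cv2.putText(o,str(y+i),(8,i*s+4),0,.35,(0,0,255),1)
    return o
a=c(t,400,165,80,120,5)
b=c(t,258,165,100,60,4)
d=c(t,290,250,100,60,4)
cv2.imwrite("pics/crop1.png",np.hstack([a,np.vstack([b,d,np.zeros((120,400,3),np.uint8)])]))
E
```

```text
(no output)
```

View pics/crop1.png

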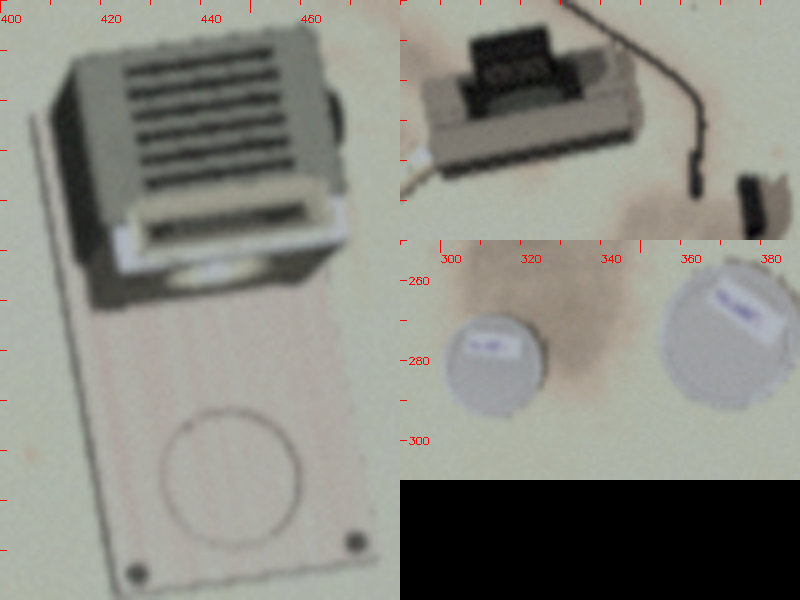

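```bash
cat > h.py <<'E'
import pickle,numpy as np,cv2
def ray(f,u,v):
    d=f["R"].T@np.array([(u-f["cx"])/f["fx"],(v-f["cy"])/f["fy"],1]); return -f["R"].T@f["t"],d
def onz(f,u,v,z):
    c,d=ray(f,u,v); return c+d*(z-c[2])/d[2]
def proj(f,X):
    p=f["R"]@X+f["t"]; return f["fx"]*p[0]/p[2]+f["cx"],f["fy"]*p[1]/p[2]+f["cy"]
T=lambda:pickle.load(open("pics/top.pkl","rb"))
E
python3 - <<'E'
from h import *
np.set_printoptions(precision=4,suppress=True)
f=T(); print("cam",-f["R"].T@f["t"])
P=lambda n,u,v,z:print(n,onz(f,u,v,z))
P("pocket",446.2,260.8,.01)
P("bl",423.6,284.4,.01);P("br",475.4,276.6,.01)
P("tl",406.4,188,.01)
# lip outer, slot dark
A=lambda x,y:(400+x/5,165+y/5)
for p in [(143,238),(308,210),(135,205),(320,180),(145,262),(335,230)]:P(("lip",p),*A(*p),.076)
B=lambda x,y:(258+(x-400)/4,165+y/4)
for p in [(470,40),(547,27),(552,50),(475,64)]:P(("grip",p),*B(*p),.110)
for p in [(425,80),(430,128),(632,97),(620,45)]:P(("stand",p),*B(*p),.028)
P("dish",313.5,281,.0105)
P("big",200,281,.01);P("big2",373,272,.01)
for p in [(202,251),(264,206)]:P("marker",*p,.008)
E
```

```text
cam [0.3328 0.3465 0.929 ]
pocket [0.4619 0.1628 0.01  ]
bl [0.4252 0.2003 0.01  ]
br [0.436  0.1185 0.01  ]
tl [0.5824 0.2203 0.01  ]
('lip', (143, 238)) [0.5257 0.1979 0.076 ]
('lip', (308, 210)) [0.5333 0.1483 0.076 ]
('lip', (135, 205)) [0.5359 0.1998 0.076 ]
('lip', (320, 180)) [0.5425 0.1441 0.076 ]
('lip', (145, 262)) [0.5184 0.1977 0.076 ]
('lip', (335, 230)) [0.527  0.1407 0.076 ]
('grip', (470, 40)) [0.5789 0.4238 0.11  ]
('grip', (547, 27)) [0.5833 0.3956 0.11  ]
('grip', (552, 50)) [0.5745 0.3939 0.11  ]
('grip', (475, 64)) [0.5698 0.422  0.11  ]
('stand', (425, 80)) [0.5873 0.4496 0.028 ]
('stand', (430, 128)) [0.5675 0.4476 0.028 ]
('stand', (632, 97)) [0.5785 0.3668 0.028 ]
('stand', (620, 45)) [0.6002 0.3713 0.028 ]
dish [0.4337 0.3734 0.0105]
big [0.437  0.5533 0.01  ]
big2 [0.4462 0.2791 0.01  ]
marker [0.4855 0.5517 0.008 ]
marker [0.5576 0.4522 0.008 ]
```

Emit:
play_rows([
  [-36.4, -16.45, 6.2, 0, 0, 0],
  [-36.4, -16.45, 6.2, 0, 0, 0],
  [-36.4, -16.45, 6.2, 0, 0, 0],
  [-36.4, -16.45, 6.2, 0, 0, 0],
  [-36.4, -16.45, 6.2, 0, 0, 0],
], hand=60)

```text
time: 0.52
tool_pos: [0.3468, 0.4544, 0.2135]
tool_rot: [-0.0, 0.162, 0.987, -0.0]
contact_force: [0.6, 1.2, 0.3]
gripper_width: 0.701
grasp_force: 0.0
```

Emit:
play_rows([
  [-36.4, -16.45, 6.2, 0, 0, 0],
  [-36.4, -16.45, 6.2, 0, 0, 0],
  [-36.4, -16.45, 6.2, 0, 0, 0],
  [0, 0, 0, 0, 0, -6.55],
  [0, 0, 0, 0, 0, -6.55],
])

```text
time: 0.93
tool_pos: [0.435, 0.3719, 0.1944]
tool_rot: [-0.001, 0.048, 0.999, -0.001]
contact_force: [0.4, -0.2, 0.5]
gripper_width: 0.706
grasp_force: 0.0
```

Emit:
play_rows([
  [0, 0, 0, 0, 0, -6.55],
  [0, 0, 0, 0, 0, -6.55],
  [0, 0, 0, 0, 0, 0],
  [0, 0, 0, 0, 0, 0],
])

```text
time: 1.27
tool_pos: [0.4336, 0.374, 0.1952]
tool_rot: [-0.0, -0.064, 0.998, -0.0]
contact_force: [0.5, 0.3, 0.2]
gripper_width: 0.706
grasp_force: 0.0
```

```bash
cat >> h.py <<'E'
from scipy.spatial.transform import Rotation as Ro
def wgrab(name):
    from plant import manip, imaging
    s=manip.state(); f=imaging.grab_frame("wrist"); f["s"]=s
    pickle.dump(f,open(f"pics/{name}.pkl","wb")); cv2.imwrite(f"pics/{name}.png",f["image"][...,::-1]); return f
def Rt(s): 
    q=s["tool_rot"]; return Ro.from_quat([q[1],q[2],q[3],q[0]]).as_matrix()
def wonz(f,u,v,z):
    a=np.array([(u-f["cx"])/f["fx"],(v-f["cy"])/f["fy"]]); th=np.hypot(*a)
    d=np.r_[a/th*np.sin(th),np.cos(th)]
    M=f["mount"]; R=Rt(f["s"]); c=R@M[:3,3]+f["s"]["tool_pos"]; d=R@(M[:3,:3]@d)
    return c+d*(z-c[2])/d[2]
def wproj(f,X):
    M=f["mount"]; R=Rt(f["s"]); p=M[:3,:3].T@(R.T@(np.asarray(X)-f["s"]["tool_pos"])-M[:3,3])
    th=np.arctan2(np.hypot(p[0],p[1]),p[2]); a=p[:2]/np.hypot(p[0],p[1])*th
    return a[0]*f["fx"]+f["cx"],a[1]*f["fy"]+f["cy"]
E
python3 - <<'E'
from h import *
np.set_printoptions(precision=4,suppress=True)
f=wgrab("w1"); print(f["s"]["tool_pos"],Rt(f["s"]),f["mount"],f["fx"],f["cx"],f["cy"],f["s"]["joint_pos"],f["s"]["gripper_width"],f["s"]["time"])
print(wproj(f,[.4337,.3734,.013]),wproj(f,[.4619,.1628,.01]))
E
```

```text
[0.4336 0.374  0.1952] [[-0.9917 -0.1282 -0.0007]
 [-0.1282  0.9917 -0.0004]
 [ 0.0007 -0.0004 -1.    ]] [[ 0.0004 -0.962  -0.2732  0.0681]
 [ 1.      0.0006 -0.0007 -0.0002]
 [ 0.0008 -0.2732  0.962  -0.1291]
 [ 0.      0.      0.      1.    ]] 371.64829954431775 321.98891733400035 241.3546055046553 [ 0.5819 -0.0349  1.7858  0.      1.3915 -1.1175] 0.7056019466150054 1.2667
(np.float64(321.824904823463), np.float64(218.8316243989824)) (np.float64(105.03795027570388), np.float64(221.62213689653274))
```

View pics/w1.png

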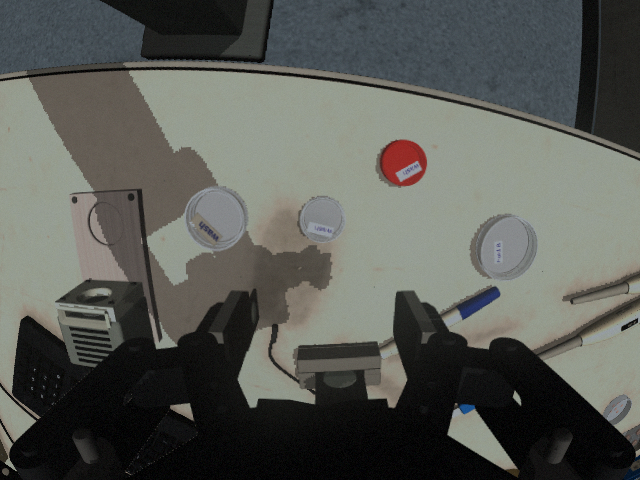

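Wrist view: dish at (321.5,219.5), predicted (321.8,218.8) – top-camera position confirmed. Descend and grasp.

Emit:
play_rows([
  [0, 0, 36, 0, 0, 0],
  [0, 0, 36, 0, 0, 0],
  [0, 0, 36, 0, 0, 0],
  [0, 0, 36, 0, 0, 0],
  [0, 0, 24, 0, 0, 0],
])

```text
time: 1.73
tool_pos: [0.4317, 0.3731, 0.0238]
tool_rot: [-0.002, -0.065, 0.998, -0.001]
contact_force: [-0.8, -0.8, -1.2]
gripper_width: 0.698
grasp_force: 0.0
```

Emit:
play_rows([
  [0, 0, 11, 0, 0, 0],
  [0, 0, 0, 0, 0, 0],
  [0, 0, 0, 0, 0, 0],
])

```text
time: 1.98
tool_pos: [0.4341, 0.3745, 0.0172]
tool_rot: [0.0, -0.065, 0.998, 0.0]
contact_force: [-0.3, 0.2, 0.4]
gripper_width: 0.706
grasp_force: 0.0
```

```bash
python3 - <<'E'
from h import *
f=wgrab("w2"); print(f["s"]["tool_pos"],f["s"]["contact_force"])
E
```

```text
[0.43409205 0.37453193 0.01721584] [-0.28108091  0.22719163  0.40593486]
```

View pics/w2.png

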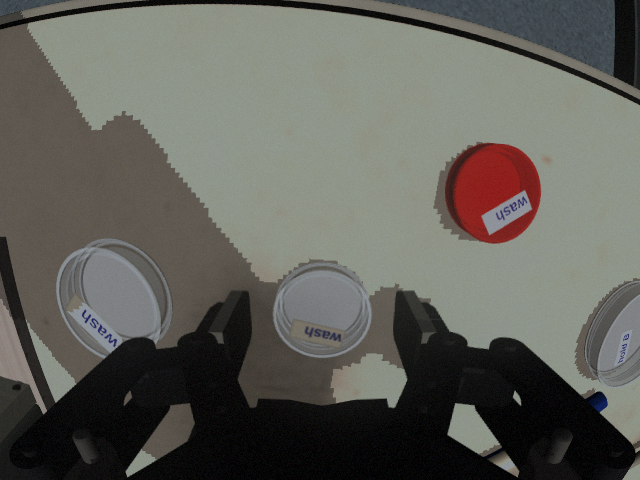

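Dish (323,308) lies midway between the pads (237/406). Close.

Emit:
play_rows([
  [0, 0, 1.5, 0, 0, 0],
  [0, 0, 0, 0, 0, 0],
  [0, 0, 0, 0, 0, 0],
  [0, 0, 0, 0, 0, 0],
  [0, 0, 0, 0, 0, 0],
], hand=30)

```text
time: 2.45
tool_pos: [0.4356, 0.3754, 0.018]
tool_rot: [0.002, -0.066, 0.998, 0.001]
contact_force: [0.2, 0.2, 6.0]
gripper_width: 0.427
grasp_force: 60.0
```

Emit:
play_rows([
  [0, 0, 0, 0, 0, 0],
  [0, 0, 0, 0, 0, 0],
  [0, 0, 0, 0, 0, 0],
])

```text
time: 2.7
tool_pos: [0.4355, 0.3754, 0.018]
tool_rot: [0.002, -0.066, 0.998, 0.001]
contact_force: [-1.1, 0.6, 6.5]
gripper_width: 0.428
grasp_force: 60.0
```

Emit:
play_rows([
  [0, 0, -10, 0, 0, 0],
  [0, 0, -20, 0, 0, 0],
  [0, 0, -30, 0, 0, 0],
  [0, 0, 0, 0, 0, 0],
  [0, 0, 0, 0, 0, 0],
])

```text
time: 3.12
tool_pos: [0.4356, 0.3754, 0.0787]
tool_rot: [0.003, -0.066, 0.998, 0.002]
contact_force: [-0.1, -0.1, -0.1]
gripper_width: 0.43
grasp_force: 60.0
```

```bash
python3 - <<'E'
from h import *
f=wgrab("w3"); s=f["s"]; print(s["tool_pos"],Rt(s),s["contact_force"],s["gripper_width"],s["grasp_force"])
E
```

```text
[0.4355674  0.3754308  0.07873728] [[-0.99135092 -0.13113499  0.00519244]
 [-0.13111876  0.991361    0.00335262]
 [-0.00558722  0.00264279 -0.9999809 ]] [-0.06248282 -0.05433879 -0.06661586] 0.4302243814535126 60.03268003463745
```

View pics/w3.png

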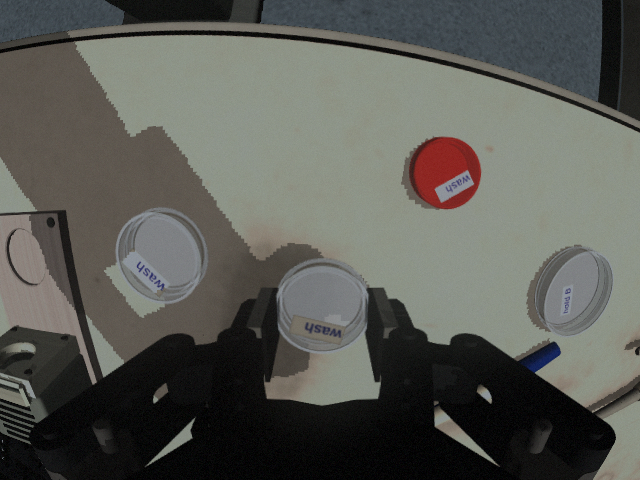

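```bash
python3 - <<'E'
from h import *
f=pickle.load(open("pics/w3.pkl","rb")); s=f["s"];R=Rt(s)
for x in(-11,11):
  for y in (-20,20,):
    for z in (-10,0,5,10,14,18): print(x,y,z,np.round(wproj(f,R@np.array([x,y,z])/1e3+s["tool_pos"]),1))
# dish ring: top circle and bottom
for z in (0,5,10,15,20): 
  print(z,[np.round(wproj(f,R@np.array([x,y,z])/1e3+s["tool_pos"]),1).tolist() for x,y in((0,0),(19.7,0),(-19.7,0),(0,19.7))])
im=cv2.imread("pics/w3.png")[240:400,230:420]; cv2.imwrite("pics/w3c.png",cv2.resize(im,None,fx=4,fy=3.7,interpolation=2))
E
```

```text
-11 -20 -10 [270.3 355.8]
-11 -20 0 [273.3 342.3]
-11 -20 5 [274.7 336.2]
-11 -20 10 [276.1 330.3]
-11 -20 14 [277.1 325.9]
-11 -20 18 [278.1 321.6]
-11 20 -10 [375.2 355.8]
-11 20 0 [372.2 342.4]
-11 20 5 [370.7 336.2]
-11 20 10 [369.4 330.4]
-11 20 14 [368.3 325.9]
-11 20 18 [367.3 321.6]
11 -20 -10 [266.7 304.3]
11 -20 0 [270.3 293. ]
11 -20 5 [272.  287.9]
11 -20 10 [273.5 283.1]
11 -20 14 [274.7 279.5]
11 -20 18 [275.8 276. ]
11 20 -10 [379.  304.4]
11 20 0 [375.3 293.1]
11 20 5 [373.6 288. ]
11 20 10 [372.  283.2]
11 20 14 [370.8 279.6]
11 20 18 [369.7 276.1]
0 [[322.8, 319.0], [322.8, 272.0], [322.7, 360.6], [373.0, 318.6]]
5 [[322.8, 313.3], [322.8, 267.4], [322.7, 354.1], [371.5, 312.9]]
10 [[322.8, 307.8], [322.8, 263.1], [322.7, 347.9], [370.0, 307.5]]
15 [[322.7, 302.7], [322.8, 259.1], [322.7, 342.0], [368.6, 302.4]]
20 [[322.7, 297.9], [322.8, 255.3], [322.7, 336.4], [367.3, 297.6]]
```

View pics/w3c.png

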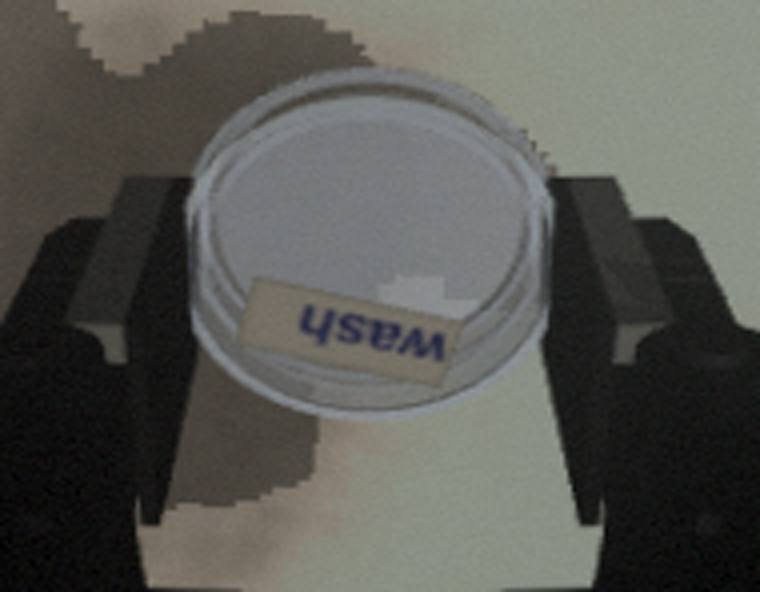

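Dish is held at pads' tips (lid ring spanning roughly y 258–352, x 277–368), gripped on its upper half. Move toward the pocket and look from 90 mm away.

Emit:
play_rows([
  [0.5, -31, 0, 0, 0, 0],
  [0.5, -31, 0, 0, 0, 0],
  [0.4, -31, 0, 0, 0, 0],
  [0.4, -31, 0, 0, 0, 0],
  [0, 0, 0, 0, 0, 0],
])

```text
time: 3.58
tool_pos: [0.4472, 0.2468, 0.0734]
tool_rot: [-0.002, -0.064, 0.998, -0.001]
contact_force: [-0.6, -0.5, -0.4]
gripper_width: 0.426
grasp_force: 60.1
```

Emit:
play_rows([
  [0, 0, 0, 0, 0, 0],
  [0, 0, 0, 0, 0, 0],
])

```text
time: 3.75
tool_pos: [0.4477, 0.2509, 0.0744]
tool_rot: [-0.001, -0.065, 0.998, -0.0]
contact_force: [-0.2, -0.6, -0.2]
gripper_width: 0.425
grasp_force: 60.1
```

```bash
python3 - <<'E'
from h import *
f=wgrab("w4"); s=f["s"]; print(s["tool_pos"],Rt(s)[:,2]); p=wproj(f,[.4619,.1628,.01]);print(p)
R=Rt(s)
x,y=int(p[0])-60,int(p[1])-60
im=cv2.imread("pics/w4.png"); c=cv2.resize(im[max(y,0):y+200,max(x,0):x+240],None,fx=3,fy=3,interpolation=2); print(x,y,max(x,0),max(y,0))
cv2.imwrite("pics/w4c.png",c)
E
```

```text
[0.44770235 0.25092812 0.07444128] [-1.44477773e-03 -1.68696115e-04 -9.99998942e-01]
(np.float64(170.5848228771869), np.float64(267.2608818674634))
110 207 110 207
```

View pics/w4c.png

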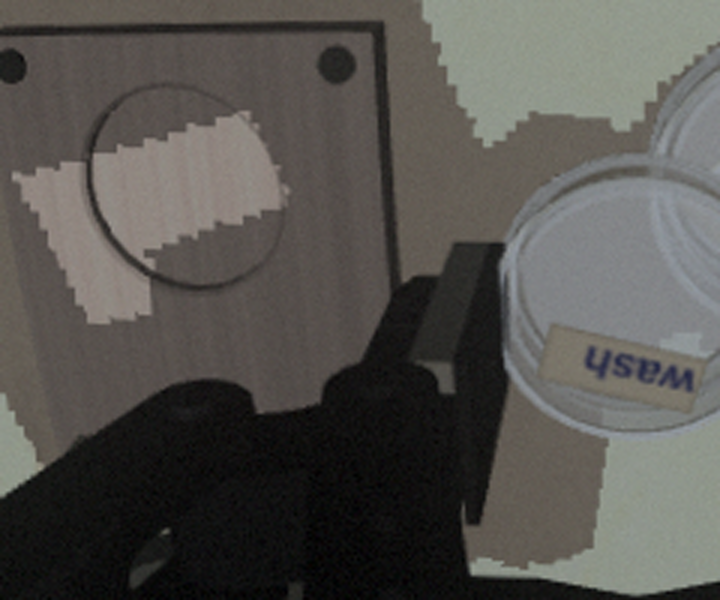

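```bash
python3 - <<'E'
from h import *
np.set_printoptions(precision=4,suppress=True)
f=pickle.load(open("pics/w4.pkl","rb")); s=f["s"];R=Rt(s);t=s["tool_pos"]
def fit(pts,z): 
    P=np.array([wonz(f,*p,z)for p in pts]); return P
C=lambda x,y:(110+x/3,207+y/3)
P=fit([C(88,187),C(287,187),C(188,84),C(188,290)],.01); c=P.mean(0); print(P,c,np.linalg.norm(P[1]-P[0]),np.linalg.norm(P[3]-P[2]))
a=wonz(f,322.8,258,t[2]-.018); b=wonz(f,322.8,352.5,t[2]-.005)
d1=R.T@(a-t); d2=R.T@(b-t); print("dish tool x",d1,d2,(d1+d2)/2)
print("pocket tool",R.T@(c-t), R.T@(np.array([.4619,.1628,.01])-t))
E
```

```text
[[0.4665 0.1415 0.01  ]
 [0.4599 0.1849 0.01  ]
 [0.442  0.164  0.01  ]
 [0.4856 0.1638 0.01  ]] [0.4635 0.1635 0.01  ] 0.04382224667201096 0.04362707660136564
dish tool x [0.0192 0.     0.018 ] [-0.0189  0.      0.005 ] [0.0001 0.     0.0115]
pocket tool [-0.0044 -0.0887  0.0644] [-0.0027 -0.0892  0.0644]
```

Emit:
play_rows([
  [-1.3, -29.6, 0, 0, 0, 0],
  [-1.3, -29.6, 0, 0, 0, 0],
  [-1.4, -29.6, 0, 0, 0, 0],
  [0, 0, 20, 0, 0, 0],
  [0, 0, 14, 0, 0, 0],
])

```text
time: 4.22
tool_pos: [0.4646, 0.1633, 0.0411]
tool_rot: [0.001, -0.065, 0.998, 0.0]
contact_force: [-0.1, 0.8, -1.3]
gripper_width: 0.429
grasp_force: 60.2
```

Emit:
play_rows([
  [0, 0, 0, 0, 0, 0],
  [0, 0, 0, 0, 0, 0],
  [0, 0, 0, 0, 0, 0],
])

```text
time: 4.47
tool_pos: [0.4642, 0.1644, 0.0417]
tool_rot: [0.0, -0.066, 0.998, 0.0]
contact_force: [0.5, 0.1, 0.3]
gripper_width: 0.424
grasp_force: 60.2
```

```bash
python3 - <<'E'
from h import *
np.set_printoptions(precision=4,suppress=True)
f=wgrab("w5"); s=f["s"]; print(s["tool_pos"],Rt(s)[:,2],Rt(s).T@(np.array([.4632,.1634,.01])-s["tool_pos"]))
E
```

```text
[0.4642 0.1644 0.0417] [ 0.0005  0.0001 -1.    ] [ 0.0011 -0.0009  0.0317]
```

Emit:
play_rows([
  [1.0, -0.9, 5, 0, 0, 0],
  [0, 0, 5, 0, 0, 0],
  [0, 0, 2, 0, 0, 0],
  [0, 0, 0, 0, 0, 0],
  [0, 0, 0, 0, 0, 0],
])

```text
time: 4.93
tool_pos: [0.4628, 0.1625, 0.029]
tool_rot: [-0.0, -0.066, 0.998, -0.0]
contact_force: [-0.1, 0.6, -0.6]
gripper_width: 0.422
grasp_force: 60.2
```

Emit:
play_rows([
  [0, 0, 2, 0, 0, 0],
  [0, 0, 2, 0, 0, 0],
  [0, 0, 0, 0, 0, 0],
])

```text
time: 5.18
tool_pos: [0.463, 0.1625, 0.0249]
tool_rot: [0.0, -0.066, 0.998, -0.0]
contact_force: [1.6, 0.3, -0.3]
gripper_width: 0.424
grasp_force: 60.2
```

```bash
python3 - <<'E'
from h import *
np.set_printoptions(precision=4,suppress=True)
f=wgrab("w6"); s=f["s"]; print(s["tool_pos"],Rt(s)[:,2],Rt(s).T@(np.array([.4632,.1634,.01])-s["tool_pos"]))
cv2.imwrite("pics/w6c.png",cv2.resize(cv2.imread("pics/w6.png")[200:400,200:440],None,fx=3,fy=3,interpolation=2))
E
```

```text
[0.463  0.1625 0.0249] [ 0.0002  0.     -1.    ] [-0.0003  0.0009  0.0149]
```

View pics/w6c.png

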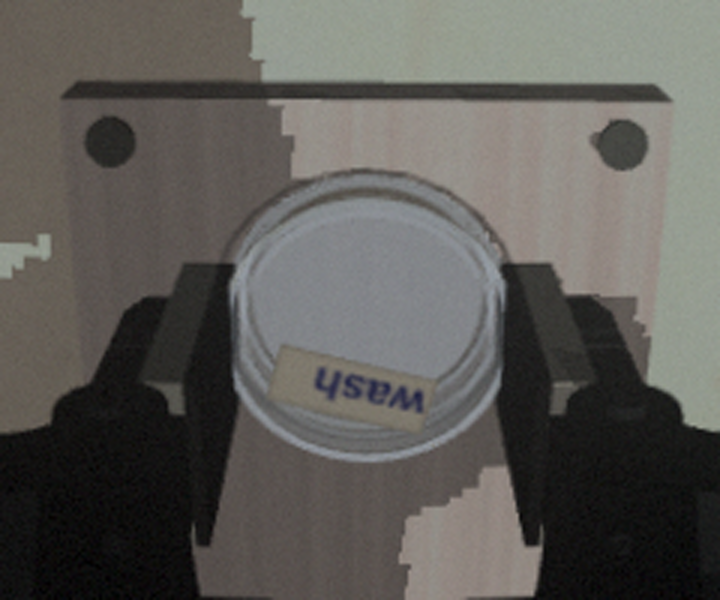

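Dish centred on the plate (dish x 230–506, plate 65–671 in the crop) with bottom near the pocket floor; lower the last bit and release.

Emit:
play_rows([
  [0, 0, 1, 0, 0, 0],
  [0, 0, 0, 0, 0, 0],
])

```text
time: 5.4
tool_pos: [0.4631, 0.1625, 0.0242]
tool_rot: [0.0, -0.066, 0.998, 0.0]
contact_force: [0.1, 0.1, 0.3]
gripper_width: 0.426
grasp_force: 60.2
```

Emit:
play_rows([
  [0, 0, 0, 0, 0, 0],
  [0, 0, 0, 0, 0, 0],
  [0, 0, 0, 0, 0, 0],
  [0, 0, 0, 0, 0, 0],
], hand=54)

```text
time: 5.73
tool_pos: [0.463, 0.1625, 0.0242]
tool_rot: [-0.0, -0.066, 0.998, -0.0]
contact_force: [-0.5, 0.2, 0.8]
gripper_width: 0.633
grasp_force: 0.0
```

Emit:
play_rows([
  [0, 0, -10, 0, 0, 0],
  [0, 0, -30, 0, 0, 0],
  [0, 0, -40, 0, 0, 0],
  [0, 0, -40, 0, 0, 0],
  [0, 0, 0, 0, 0, 0],
])

```text
time: 6.15
tool_pos: [0.4683, 0.1636, 0.1545]
tool_rot: [0.008, -0.066, 0.998, 0.001]
contact_force: [1.6, -0.9, 1.4]
gripper_width: 0.634
grasp_force: 0.0
```

```bash
python3 - <<'E'
from h import *
from plant import imaging
np.set_printoptions(precision=4,suppress=True)
f=wgrab("w7"); s=f["s"]; print(s["tool_pos"],Rt(s))
p=wproj(f,[.463,.1632,.01]); print(p)
g=imaging.grab_frame("scene"); pickle.dump(g,open("pics/s7.pkl","wb")); cv2.imwrite("pics/s7.png",g["image"][...,::-1])
w=cv2.imread("pics/w7.png"); x,y=map(int,p)
a=cv2.resize(w[y-70:y+130,x-67:x+67],(400,600),interpolation=2)
q=proj(g,np.array([.463,.163,.01])); print(q); X,Y=map(int,q)
b=cv2.resize(cv2.imread("pics/s7.png")[Y-30:Y+30,X-40:X+40],(400,300),interpolation=2)
X,Y=map(int,proj(g,np.array([.576,.409,.06])))
c=cv2.resize(cv2.imread("pics/s7.png")[Y-45:Y+45,X-60:X+60],(400,300),interpolation=2)
cv2.imwrite("pics/v7.png",np.hstack([a,np.vstack([b,c])]))
print((x-67,y-70),(X-60,Y-45))
E
```

```text
[0.4683 0.1636 0.1545] [[-0.9912 -0.1313  0.0163]
 [-0.1313  0.9913  0.0031]
 [-0.0166  0.0009 -0.9999]]
(np.float64(322.73558236793906), np.float64(219.27964638499972))
(np.float64(383.1538315886984), np.float64(216.28082376088122))
(255, 149) (200, 200)
```

View pics/v7.png

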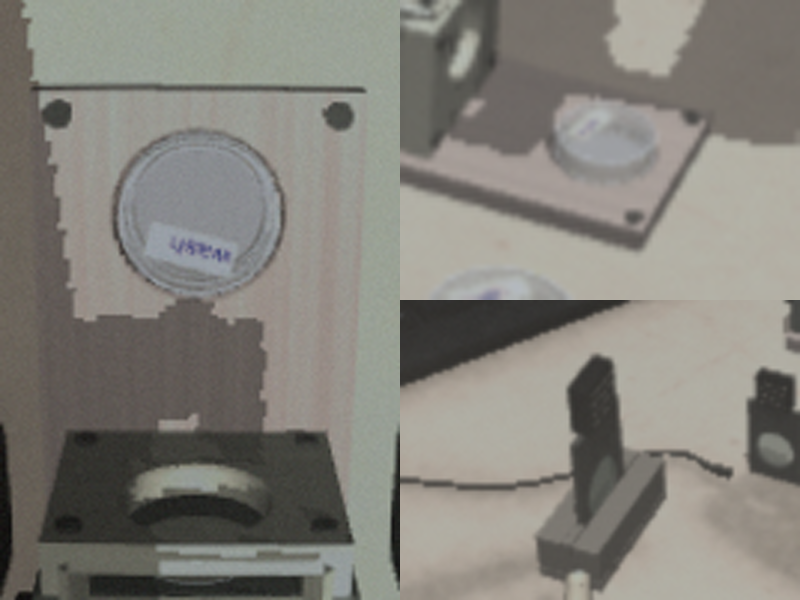

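Dish sits flat and concentric in the pocket (scene and wrist views agree). Now go above the holder and turn 90°.

Emit:
play_rows([
  [-17.3, 28.5, -10.7, 0, 0, 0],
  [-17.3, 28.5, -10.7, 0, 0, 0],
  [-17.3, 28.5, -10.7, 0, 0, 0],
  [-17.3, 28.5, -10.7, 0, 0, 0],
  [-17.3, 28.5, -10.7, 0, 0, 0],
])

```text
time: 6.67
tool_pos: [0.5295, 0.3162, 0.1961]
tool_rot: [-0.002, -0.066, 0.998, -0.001]
contact_force: [1.7, 0.5, 1.4]
gripper_width: 0.631
grasp_force: 0.0
```

Emit:
play_rows([
  [-17.3, 28.5, -10.7, 0, 0, 0],
  [-17.3, 28.5, -10.7, 0, 0, 0],
  [-17.3, 28.5, -10.7, 0, 0, 0],
  [0, 0, 0, 0, 0, 6.9],
  [0, 0, 0, 0, 0, 6.9],
])

```text
time: 7.08
tool_pos: [0.5701, 0.4082, 0.228]
tool_rot: [-0.001, 0.057, 0.998, -0.001]
contact_force: [-0.6, -0.7, -0.2]
gripper_width: 0.629
grasp_force: 0.0
```

Emit:
play_rows([
  [0, 0, 0, 0, 0, 6.9],
  [0, 0, 0, 0, 0, 6.9],
  [0, 0, 0, 0, 0, 6.9],
  [0, 0, 0, 0, 0, 6.9],
  [0, 0, 0, 0, 0, 6.9],
])

```text
time: 7.5
tool_pos: [0.5694, 0.4062, 0.2273]
tool_rot: [-0.001, 0.351, 0.936, -0.002]
contact_force: [0.3, 0.5, 0.3]
gripper_width: 0.63
grasp_force: 0.0
```

Emit:
play_rows([
  [0, 0, 0, 0, 0, 6.9],
  [0, 0, 0, 0, 0, 6.9],
  [0, 0, 0, 0, 0, 6.9],
  [0, 0, 0, 0, 0, 6.9],
  [0, 0, 0, 0, 0, 6.9],
])

```text
time: 7.92
tool_pos: [0.5694, 0.4062, 0.2274]
tool_rot: [-0.001, 0.613, 0.79, -0.002]
contact_force: [-0.0, 0.2, -0.4]
gripper_width: 0.633
grasp_force: 0.0
```

Emit:
play_rows([
  [0, 0, 0, 0, 0, 6.9],
  [0, 0, 0, 0, 0, 0],
  [0, 0, 0, 0, 0, 0],
])

```text
time: 8.17
tool_pos: [0.5697, 0.4063, 0.228]
tool_rot: [-0.0, 0.656, 0.755, -0.001]
contact_force: [0.4, 0.2, 0.0]
gripper_width: 0.634
grasp_force: 0.0
```

```bash
python3 - <<'E'
from h import *
np.set_printoptions(precision=4,suppress=True)
f7=pickle.load(open("pics/w7.pkl","rb"))
a=wonz(f7,274.1,186.7,.01);b=wonz(f7,368.9,187.3,.01);print("viewer y",a,b,np.degrees(np.arctan2(-(b-a)[0],(b-a)[1])))
f=wgrab("w8"); s=f["s"]; print(s["tool_pos"],Rt(s),s["joint_pos"])
R=Rt(s)
h=np.array([.575,.408,0]); ex=np.array([.99,.139,0]); ey=np.array([-.139,.99,0])
for dx,dy in((-6,-15),(-6,15),(6,-15),(6,15)): print(dx,dy,np.round(wproj(f,h+ex*dx/1e3+ey*dy/1e3+[0,0,.11]),1))
u,v=map(int,wproj(f,h+[0,0,.11])); print(u,v)
g=cv2.cvtColor(cv2.imread("pics/w8.png"),6)
np.set_printoptions(linewidth=250)
sub=g[v-44:v+68:3,u-45:u+46:3]
print("cols",u-45); 
for i,r in enumerate(sub): print(v-44+3*i,' '.join(f"{x:3d}" for x in r))
E
```

```text
viewer y [0.443  0.1241 0.01  ] [0.4341 0.1939 0.01  ] 7.191862473892453
[0.5697 0.4063 0.228 ] [[-0.1393  0.9902 -0.0026]
 [ 0.9902  0.1393 -0.0015]
 [-0.0011 -0.0027 -1.    ]] [ 0.5134  0.2368  1.4388 -0.      1.4689  0.3736]
-6 -15 [320.1 258.6]
-6 15 [320.1 216.7]
6 -15 [337.2 258.7]
6 15 [337.8 216.8]
328 238
cols 283
194 158 160 160 161 156 158 156 156 155 134 110 105 105 109 106  53  41  51  97 108 106 106 102  90 148 152 157 156 156 155 157
197 160 163 161 161 157 160 159 158 152 133 110 110 109 107 109  60  43  46  73  72 107 106 107  91 148 151 157 158 157 155 157
200 158 158 159 155 156 157 156 148 151 147 108 108 109 110 107  53  70  66  70  68 101 108 103  92 151 158 159 156 158 157 159
203 160 159 158 155 160 155 156 149 148 144 107 111 112 106 108  58  67  67  69  70  92 103 101  97 157 154 159 159 156 157 160
206 159 158 159 158 160 157 153 153 151 148 105 108 109 109 107  64  71  68  74  70  87 110 105  97 153 158 156 160 155 156 156
209 159 162 155 157 158 159 154 154 147 147 102 107 105 109  97  40  37  37  37  66  68 105 106  98 134 157 155 155 157 156 155
212 158
[... 3388 characters left out ...]
  94 101  98 101 100 103 100  98  97 100 102 100  96  96 101
293  84  95  96  94 146 156 156 121  99  96  99 102 101 101  98  99  99 101 100  99 101 102 100 100  99 100  99 100  92 101  98
296  91  95  97 100 152 100 102  97 100 102  98 100  99  99 100 101  98 102 101 101 101  99 100  99  98  96  97 100  97  99  95
299 104 101  95 101  99  93  89  93 100  96 102 103 101  97  98 103 101  95  98 104 103 102 100 100  98  99  98  98  98  98  98
302  99 102  96  99  99 103  97  96 102 101  99 100  99 102 100 101 100 100 101 100 102 100 101 100 101 103  98  99  99 101  99
305  99 100 102  99 102  98 104 101 101  98  99  98  95 100  99 101 103 102 100  99  99 100  99  99 102  98 102 101 101  99 103
```

Numbers show the grip block as the dark patch u 326–342, v 217–257; offset ~+3.5 mm along tool y from my estimate. Descend partway with correction and remeasure.

Emit:
play_rows([
  [0, 8.5, 20, 0, 0, 0],
  [0, 0, 20, 0, 0, 0],
  [0, 0, 20, 0, 0, 0],
  [0, 0, 0, 0, 0, 0],
  [0, 0, 0, 0, 0, 0],
])

```text
time: 8.63
tool_pos: [0.5776, 0.4073, 0.1677]
tool_rot: [-0.001, 0.657, 0.754, -0.002]
contact_force: [0.4, 1.0, -0.1]
gripper_width: 0.632
grasp_force: 0.0
```

```bash
python3 - <<'E'
from h import *
np.set_printoptions(precision=4,suppress=True)
f=wgrab("w9"); s=f["s"]; t=s["tool_pos"];R=Rt(s); print(t,R[:,2],s["contact_force"])
g=cv2.GaussianBlur(cv2.cvtColor(cv2.imread("pics/w9.png"),6),(3,3),0)
c=wproj(f,[.578,.408,.11]); u,v=map(int,c); print(c)
for dv in range(-50,50,6): 
    r=g[v+dv,u-30:u+31:2]; print(v+dv,' '.join(f"{x:3d}" for x in r))
print("col0",u-30)
for du in (-5,0,5): print(u+du, ' '.join(f"{x:d}" for x in g[v-50:v+60:2,u+du]), "from",v-50)
E
```

```text
[0.5776 0.4073 0.1677] [-0.0037 -0.002  -1.    ] [ 0.3722  0.9945 -0.131 ]
(np.float64(321.16095097848074), np.float64(268.45308733909025))
218 145 144 144 134  99 102 103 102 103 102 102 102 102  88  67  66  64  52  59  66  67  66  69  95 102  99 100  93  82 108 145
224 145 144 142 132  94 102 102 102 102 101 102 101 100  91  67  65  64  55  59  66  66  66  65  66  91 101 101  91  78  93 132
230 150 150 149 147 117 101 101 101 103 103  85  41  33  32  33  33  31  32  30  31  41  62  65  66  64  64  68  70  76  99 135
236 151 150 150 149 117  97 102 101 100  98  62  32  32  33  32  32  31  30  30  31  32  55  66  65  65  64  64  64  72  95  95
242 149 149 150 149 117  96 101 101 101  92  44  33  36  35  34  36  33  36  34  34  33  48  64  63  65  64  65  63  72  95  94
248 150 151 150 150 142 102 101 100 100  92  46  37  38  38  36  36  35  35  35  34  32  55  66  64  62  62  63  63  71  91  92
254 149 148 150 150 142 100  99 100 100  93  50  35  36  37  36  34  34  36  35  33  30  50  64  64  63  63  63  62  63  87  92
260 148 148 149 149 144 101  97  99  98  98  68  32  36  34  35 
[... 1058 characters left out ...]
2  93  92  92  92  93  94  94
314  94  92  91  92  91  92  92  90  89  91  94  93  93  92  93  93  94  94  93  92  93  91  92  93  94  95  95  94  94  93  94
col0 291
316 99 99 99 99 95 48 33 32 31 32 32 33 36 37 38 38 37 35 37 38 36 36 36 34 34 35 34 35 34 33 33 33 32 31 30 29 32 68 80 79 74 43 36 70 86 87 90 92 92 94 94 93 93 95 92 from 218
321 66 63 64 65 61 38 33 32 31 32 31 32 36 36 36 36 37 35 34 35 34 34 35 33 34 34 34 33 33 33 33 33 33 32 31 29 33 70 81 78 54 34 52 83 86 88 90 92 93 93 93 95 94 94 95 from 218
326 54 54 53 55 50 33 32 32 32 30 31 33 35 36 36 36 36 34 36 35 34 34 34 31 33 34 32 33 32 32 33 32 33 32 32 28 32 65 67 40 37 72 86 86 88 90 92 92 94 92 93 93 94 95 95 from 218
```

Emit:
play_rows([
  [1.5, 1.3, 0, 0, 0, -2.5],
  [0, 0, 25, 0, 0, 0],
  [0, 0, 25, 0, 0, 0],
  [0, 0, 25, 0, 0, 0],
  [0, 0, 0, 0, 0, 0],
])

```text
time: 9.1
tool_pos: [0.5776, 0.4082, 0.0906]
tool_rot: [-0.001, 0.64, 0.768, -0.003]
contact_force: [-0.8, -1.3, -0.8]
gripper_width: 0.629
grasp_force: 0.0
```

Emit:
play_rows([
  [0, 0, 0, 0, 0, 0],
  [0, 0, 0, 0, 0, 0],
], hand=18)

```text
time: 9.27
tool_pos: [0.5812, 0.4103, 0.0977]
tool_rot: [0.001, 0.64, 0.768, 0.002]
contact_force: [-0.2, 0.6, -0.3]
gripper_width: 0.36
grasp_force: 0.0
```

```bash
python3 - <<'E'
from h import *
np.set_printoptions(precision=4,suppress=True)
f=wgrab("w10"); s=f["s"]; t=s["tool_pos"];R=Rt(s); print(t,R,s["contact_force"],s["gripper_width"],s["grasp_force"])
E
```

```text
[0.5812 0.4103 0.0977] [[-0.1797  0.9837  0.0034]
 [ 0.9837  0.1797  0.0019]
 [ 0.0013  0.0037 -1.    ]] [-0.153   0.6407 -0.2526] 0.3595612832342318 0.0
```

Emit:
play_rows([
  [-0.8, -2.7, 5, 0, 0, 0],
  [0, 0, 0, 0, 0, 0],
  [0, 0, 0, 0, 0, 0],
])

```text
time: 9.57
tool_pos: [0.5774, 0.4084, 0.0906]
tool_rot: [0.0, 0.641, 0.768, 0.0]
contact_force: [-0.5, 0.0, -0.8]
gripper_width: 0.209
grasp_force: 0.0
```

```bash
python3 - <<'E'
from h import *
f=wgrab("w11"); s=f["s"]; print(s["tool_pos"],s["contact_force"],s["gripper_width"])
g=cv2.GaussianBlur(cv2.cvtColor(cv2.imread("pics/w11.png"),6),(3,3),0)
c=wproj(f,[.5786,.409,.11]); u,v=map(int,c); print(c, u-60)
for dv in range(-40,60,8): print(v+dv,' '.join(f"{x:3d}" for x in g[v+dv,u-60:u+61:4]))
E
```

```text
[0.57741887 0.40835809 0.0905754 ] [-0.52668987  0.02060883 -0.75699473] 0.2091056847977809
(np.float64(322.5574531523767), np.float64(345.8006921003544)) 262
305 135  32  31  28  32  52  52  53  24  23  28  22  22  21  19  17  18  20  20  53  52  17  20  47  41  44  25  22  23  23  83
313  40  28  30  28  48  50  49  48  21  20  24  23  22  23  24  24  24  21  18  60  49  14  19  34  37  38  36  20  21  21  32
321  26  25  24  28  50  49  50  32  20  19  24  23  22  21  22  23  18  17  16  51  47  15  16  23  38  37  38  20  18  18  17
329  25  23  22  19  23  37  82  34  22  17  20  19  17  17  17  17  17  16  15  56  38  14  18  31  80  34  15  17  17  18  15
337  30  30  27  22  21  18  28  28  20  15  28  17  18  17  17  17  15  17  16  25  69  13  16  28  26  16  15  15  18  21  20
345  17  19  18  17  17  17  18  19  19  16  36  16  18  18  15  16  17  15  15  76  84  15  18  19  15  13  13  17  16  16  13
353  17  15  16  15  16  16  15  17  22  19  24  15  17  16  16  17  16  17  13  83  89  23  19  16  15  15  14  14  13  12  12
361  16  17  16  16  15  15  13  17  20  41  54  15  16  18  18  16  16  17  17 139 115  46  20  16  14  13  13  13  11  12  10
369  15  14  15  16  14  13  13  14  20  73  74  17  17  16  18  14  18  17  13 144 147 115  21  16  14  16  16  13  13  11  11
377  15  12  14  13  13  13  14  36  20 140 146  50  29  28  29  27  27  31  87 148 146 141  20  33  15  16  12  16  12  12  14
385  12  12  13  13  12  12  13  75  90 130 146 146 146 147 147 147 146 147 147 147 148 147 147 122  15  14  16  11  12  12  10
393  11   9  11  11  13  12  13  71  89  89 145 146 146 148 147 148 147 147 147 146 148 146 148 120  14  12  12  11  12  11   9
401   8  10  12   9  12   9  13  10  26  45  73 107 146 146 148 147 147 149 147 143 119  72  31  15  13  11  13  11  10   9  10
```

Block sits between the pads within ~1 mm. Close and draw up.

Emit:
play_rows([
  [0, 0, 0, 0, 0, 0],
  [0, 0, 0, 0, 0, 0],
  [0, 0, 0, 0, 0, 0],
  [0, 0, 0, 0, 0, 0],
], hand=4)

```text
time: 9.95
tool_pos: [0.5776, 0.4084, 0.0904]
tool_rot: [0.0, 0.641, 0.768, 0.0]
contact_force: [-0.2, -1.1, 3.1]
gripper_width: 0.134
grasp_force: 58.7
```

Emit:
play_rows([
  [0, 0, -3, 0, 0, 0],
  [0, 0, -3, 0, 0, 0],
  [0, 0, -3, 0, 0, 0],
  [0, 0, 0, 0, 0, 0],
])

```text
time: 10.28
tool_pos: [0.5775, 0.4084, 0.0995]
tool_rot: [0.0, 0.641, 0.768, 0.0]
contact_force: [0.3, 0.6, -0.8]
gripper_width: 0.128
grasp_force: 58.4
```

```bash
python3 - <<'E'
from h import *
np.set_printoptions(precision=4,suppress=True)
from plant import manip
s=manip.state(); t=s["tool_pos"];R=Rt(s); print(t,R,s["contact_force"],s["gripper_width"],s["grasp_force"])
E
```

```text
[0.5775 0.4084 0.0995] [[-0.1793  0.9838  0.0005]
 [ 0.9838  0.1793  0.0003]
 [ 0.0002  0.0006 -1.    ]] [ 0.3294  0.5639 -0.8354] 0.12835704285800997 58.43046426773071
```

Emit:
play_rows([
  [0, 0, -10, 0, 0, 0],
  [0, 0, -20, 0, 0, 0],
  [0, 0, -30, 0, 0, 0],
  [0, 0, -30, 0, 0, 0],
  [0, 0, -25, 0, 0, 1],
])

```text
time: 10.7
tool_pos: [0.5774, 0.4084, 0.2167]
tool_rot: [0.0, 0.647, 0.762, 0.001]
contact_force: [0.9, 0.6, 0.2]
gripper_width: 0.129
grasp_force: 59.1
```

Emit:
play_rows([
  [0, 0, 0, 0, 0, 2],
  [0, 0, 0, 0, 0, 0],
  [0, 0, 0, 0, 0, 0],
  [0, 0, 0, 0, 0, 0],
])

```text
time: 11.03
tool_pos: [0.5765, 0.4078, 0.2122]
tool_rot: [-0.001, 0.66, 0.751, -0.001]
contact_force: [-1.1, -0.1, -0.3]
gripper_width: 0.13
grasp_force: 59.1
```

```bash
python3 - <<'E'
from h import *
np.set_printoptions(precision=4,suppress=True)
from plant import manip
f7=pickle.load(open("pics/w7.pkl","rb"))
g=cv2.cvtColor(cv2.imread("pics/w7.png"),6)
print("u=323 column v 290-370",g[290:370:2,310]); print(g[290:370:2,335])
for v in (340,344,348): print(v,g[v,262:386:3])
for v in (340,344,348,352): print(v,wonz(f7,324,v,.076))
ex=np.array([.9918,.128]); print("slot front lip exp",np.array([.5324,.1717])-.007*ex)
s=manip.state(); t=s["tool_pos"];R=Rt(s); print(t,R,s["contact_force"],s["grasp_force"])
print("d tool",R.T@(np.array([.5324,.1717,t[2]])-t))
E
```

```text
u=323 column v 290-370 [143 117  64  64  60  60  60  92 142 150 154  91  81  34  32  34  50  54
  59  64  92 134  99 143 154 128  57  37  41 101 131 123 130 133 130  64
  26  25 100  94]
[ 91  86  52  55  53  53  54  60 110 129 126 100  87  58  39  40  37  58
  60  51  99 152 138 144 150 127  41  44  35  99 130 126 130 134 131  97
  29  29  97  89]
340 [ 92  90  61 102  92  85  76  80  69  67  66  70  79  82  82  89 128 130
 130 130 131 128 129 131 129 128 127 120 121 129 129 126 130 131 126 154
 154  94 153 151 153 152]
344 [ 89  92  60 102  99  82  71  68  35  34  32  36  31  31  33  33  37  40
  38  38  43  38  38  38  40  40  45  43  43  45  43  46  98  99 149 157
 151  45 154 154 152 151]
348 [ 14  24  52  56  69  85  71  68  76  74  78  72  70  73  72  70 101 100
  99 100  94  96  95 104  99 100 100 105 107 107 104 108  97 103 152 112
 112  79 152 152 155 151]
340 [0.5265 0.1724 0.076 ]
344 [0.5296 0.1728 0.076 ]
348 [0.5327 0.1732 0.076 ]
352 [0.5359 0.1736 0.076 ]
slot front lip exp [0.5255 0.1708]
[0.5765 0.4078 0.2122] [[-0.1283  0.9917 -0.0026]
 [ 0.9917  0.1283 -0.0014]
 [-0.0011 -0.0028 -1.    ]] [-1.0717 -0.1276 -0.2915] 59.13036346435547
d tool [-0.2285 -0.074   0.0004]
```

```bash
python3 - <<'E'
from h import *
np.set_printoptions(precision=4,suppress=True)
f7=pickle.load(open("pics/w7.pkl","rb"))
for u,v in((285,344.5),(321,344.5),(357,344.5),(321,341.5),(321,347.5)): print(wonz(f7,u,v,.07))
E
```

```text
[0.5375 0.1474 0.07  ]
[0.5341 0.1714 0.07  ]
[0.5311 0.1954 0.07  ]
[0.5317 0.1711 0.07  ]
[0.5365 0.1717 0.07  ]
```

Emit:
play_rows([
  [-38, -12.3, 0, 0, 0, 0],
  [-38, -12.3, 0, 0, 0, 0],
  [-38, -12.3, 0, 0, 0, 0],
  [-38, -12.3, 0, 0, 0, 0],
  [-38, -12.3, 0, 0, 0, 0],
])

```text
time: 11.45
tool_pos: [0.539, 0.2102, 0.2118]
tool_rot: [-0.001, 0.66, 0.751, -0.001]
contact_force: [0.5, -0.5, -0.3]
gripper_width: 0.134
grasp_force: 59.1
```

Emit:
play_rows([
  [-38, -12.3, 0, 0, 0, 0],
  [0, 0, 0, 0, 0, 0],
  [0, 0, 0, 0, 0, 0],
  [0, 0, 0, 0, 0, 0],
])

```text
time: 11.78
tool_pos: [0.5328, 0.1726, 0.2128]
tool_rot: [-0.001, 0.661, 0.751, -0.0]
contact_force: [-0.3, 0.5, -0.6]
gripper_width: 0.135
grasp_force: 59.1
```

```bash
python3 - <<'E'
from h import *
np.set_printoptions(precision=4,suppress=True)
f=wgrab("w12"); s=f["s"]; t=s["tool_pos"];R=Rt(s); print(t,R,s["contact_force"],s["grasp_force"])
print("d tool",R.T@(np.array([.533,.172,t[2]])-t))
g=cv2.GaussianBlur(cv2.cvtColor(cv2.imread("pics/w12.png"),6),(3,3),0)
ex=np.array([.9918,.128,0]);ey=np.array([-.128,.9918,0]);c=np.array([.533,.172,.076])
for a,b in((-7,28),(7,28),(-7,-28),(7,-28)): print(a,b,wproj(f,c+ex*a/1e3+ey*b/1e3))
for y in (11,15,23): print('plate edge bottom',y,wproj(f,R@np.array([y/1e3,0,.0844])+t))
for v in range(190,330,5): print(v,' '.join(f"{x:3d}" for x in g[v,260:386:4]))
E
```

```text
[0.5328 0.1726 0.2128] [[-0.1273  0.9919 -0.0017]
 [ 0.9919  0.1273  0.0002]
 [ 0.0004 -0.0017 -1.    ]] [-0.3492  0.468  -0.6371] 59.103514552116394
d tool [-0.0007  0.0002 -0.    ]
-7 28 (np.float64(311.24926918264185), np.float64(196.101555320462))
7 28 (np.float64(330.620996888036), np.float64(196.095553133889))
-7 -28 (np.float64(311.82302491859514), np.float64(269.13086604655547))
7 -28 (np.float64(330.20221785921603), np.float64(269.1374176074836))
plate edge bottom 11 (np.float64(320.0974096425157), np.float64(236.85265216558574))
plate edge bottom 15 (np.float64(320.09104069052114), np.float64(230.3377747417572))
plate edge bottom 23 (np.float64(320.0793210514547), np.float64(217.13658872455912))
190 198 198 199 199 198 197 197 196 195 196 195 190 190 199 198 199 195 119 142 142 140 141 140 139 137 138 140 141 141 139 138 137
195 194 194 194 195 195 194 193 194 194 192 193 177 186 197 197 197 191 171 148 139 137 138 138 138 135 136 136 138 139 138 138 137
200 182 188 194 193 193 191 193 193 193 191 191 190 197 170 126 125 122 132 174 141 136 135 135 135 134 134 137 137 138 1
[... 2610 characters left out ...]
  63  64  27  24  25  80 122 121 119 116
305 128 127 126  96  37  37  36  49  68  68  66  43  27  28  27  28  25  27  24  22  29  60  60  54  41  23  24  24  84 119 118 116
310 127 128 126  53  42  40  40  62  68  67  64  49  31  32  31  31  31  29  28  29  42  60  52  49  46  25  25  24  36 119 111 107
315 126 126 116  38  38  36  33  55  54  55  57  28  32  34  31  31  32  31  31  28  22  48  49  48  49  24  22  22  22 110 110 108
320 126 126  78  33  32  31  32  53  53  63  50  28  30  31  32  30  29  29  24  23  20  38  47  50  48  22  20  20  21  69 106 105
325 123 125  40  29  30  28  35  55  77  82  43  26  26  29  30  29  27  23  21  20  18  33  56  57  50  29  20  20  19  26  99  96
```

```bash
python3 - <<'E'
from h import *
f=pickle.load(open("pics/w12.pkl","rb"));g=cv2.cvtColor(cv2.imread("pics/w12.png"),6)
print(list(range(304,342)))
for v in (202,206,210,214): print(v,g[v-1:v+2,304:342].mean(0).astype(int))
for v in (225,235,245,265): print(v,g[v-1:v+2,304:342].mean(0).astype(int))
for u in (309,312,315,318,321,324,327,330): print(u,"v186-226",g[186:226,u-1:u+2].mean(1).astype(int))
E
```

```text
[304, 305, 306, 307, 308, 309, 310, 311, 312, 313, 314, 315, 316, 317, 318, 319, 320, 321, 322, 323, 324, 325, 326, 327, 328, 329, 330, 331, 332, 333, 334, 335, 336, 337, 338, 339, 340, 341]
202 [191 191 192 195 198 197 196 194 176 131 130 133 130 127 102 119 124 126
 123 123 124 123 115 149 152 159 162 169 175 179 171 151 138 137 139 135
 130 129]
206 [193 194 194 198 197 198 197 196 175 133 133 133 132 131  82 119 129 128
 128 129 128 120 113 156 154 160 162 169 175 179 161 120 102 134 136 138
  73  54]
210 [190 190 190 195 196 195 196 196 174 135 133 132 131 133  97 118 125 123
 122 122 125 128 126 156 156 159 161 167 176 177 159 122 100 135 132 108
  66  54]
214 [194 193 194 195 197 196 196 195 173 134 132 129 131 131 113 124 126 129
 126 129 130 135 130 157 153 160 162 168 175 177 160 127 118 132 133 135
  75  56]
225 [192 193 193 194 195 195 195 195 176 144 132 129 128 129  76  53  52  51
  53  53  51  66 111 155 153 158 162 169 174 173 142  92  87  85  87  84
  51  43]
235 [188 188 187 192 195 194 195 193 176 139 120 130 129 129  65  51  50  50
  49  51  49  61 101 154 154 158
[... 1086 characters left out ...]
6-226 [ 89 112 184 198 199 199 199 199 196 192 195 194 179 131 123 121 126 126
 130 130 128 127 125 125 122 124 126 127 127 127 104  63  52  52  52  54
  52  51  52  51]
324 v186-226 [ 87 108 181 195 192 192 195 193 190 187 197 194 179 122 121 122 123 124
 127 126 126 125 125 124 125 126 128 129 132 132 111  72  58  59  60  60
  61  58  57  57]
327 v186-226 [ 92 105 114 115 115 115 110 103 125 173 195 192 177 120 122 136 140 140
 140 141 140 141 145 145 145 147 145 146 147 147 146 145 147 146 147 147
 149 147 142 138]
330 v186-226 [128 135 135 138 137 137 140 139 153 178 185 185 180 146 156 163 163 164
 164 165 164 163 164 163 162 162 161 164 163 163 162 162 161 162 163 163
 163 162 163 164]
```

Plate edge (u≈321.7) and slot centre (u≈322.3) nearly aligned; small correction, then lower with force checks.

Emit:
play_rows([
  [-1.5, 0.5, 10, 0, 0, 0],
  [0, 0, 15, 0, 0, 0],
  [0, 0, 15, 0, 0, 0],
  [0, 0, 5, 0, 0, 0],
  [0, 0, 0, 0, 0, 0],
])

```text
time: 12.25
tool_pos: [0.5324, 0.1718, 0.1659]
tool_rot: [-0.002, 0.66, 0.751, -0.002]
contact_force: [-0.3, 0.2, -0.4]
gripper_width: 0.131
grasp_force: 59.1
```

Emit:
play_rows([
  [0, 0, 0, 0, 0, 0],
  [0, 0, 0, 0, 0, 0],
])

```text
time: 12.42
tool_pos: [0.5344, 0.1718, 0.1696]
tool_rot: [0.0, 0.66, 0.751, 0.0]
contact_force: [0.5, -0.2, -1.1]
gripper_width: 0.133
grasp_force: 59.1
```

```bash
python3 - <<'E'
from h import *
np.set_printoptions(precision=4,suppress=True)
f=wgrab("w13"); s=f["s"]; t=s["tool_pos"];R=Rt(s); print(t,R,s["contact_force"],s["grasp_force"])
g=cv2.cvtColor(cv2.imread("pics/w13.png"),6)
for y in (23,28): print(y,wproj(f,R@np.array([y/1e3,0,.0844])+t))
u,v=map(int,wproj(f,R@np.array([.023,0,.0844])+t))
print(u-20)
for vv in range(v-24,v+30,3): print(vv,g[vv,u-20:u+21])
E
```

```text
[0.5344 0.1718 0.1696] [[-0.1284  0.9917  0.0013]
 [ 0.9917  0.1284  0.0002]
 [ 0.      0.0013 -1.    ]] [ 0.4665 -0.2443 -1.0809] 59.10284399986267
23 (np.float64(320.07728706183525), np.float64(217.13603364814358))
28 (np.float64(320.0706986390342), np.float64(208.77912735501656))
300
193 [184 171 129  84  83  79  80  84  83  81  83  85  85  82  83  82  84  84
  83  81  86  82  84  74  75  88 109 114 117 119 120 120 120 120 120 122
 118 121 120 119 116]
196 [184 185 188 189 187 188 188 190 189 186 187 187 188 190 188 188 187 189
 188 187 189 187 188 161 111 101 112 119 127 130 130 131 132 133 129 132
 132 131 129 129 131]
199 [ 85 127 191 189 188 188 190 187 188 188 190 187 191 186 187 187 190 189
 188 189 187 190 189 163 111 100 112 119 128 129 134 132 131 133 130 129
 131 131 128 132 131]
202 [ 87 137 189 187 189 190 188 188 185 188 190 190 189 185 189 186 186 188
 187 168 178 189 188 163  99  80 111 122 132 131 132 130 130 132 132 129
 131 132 129 129 129]
205 [ 87 130 189 189 187 191 188 187 187 184 185 187 188 184 187 186 186 185
 185 183 186 185 185 186 185 186 185 184 188 18
[... 1583 characters left out ...]
 79  81  54]
235 [181 182 185 187 184 185 186 170 134 122 123 119 122 116 108 114 117 118
  60  46  45  46  46  48  47  51  70  95  98  95 107 112 114 109  94  79
  80  84  80  80  52]
238 [176 182 187 184 182 182 181 171 132 119 121 120 119 118 113 119 113  92
  52  46  43  48  43  48  46  49  62  92  96  97 107 112 116 106  93  81
  78  78  79  77  54]
241 [178 179 186 183 184 186 182 170 134 123 123 119 120 125 123 120 112  96
  56  48  45  43  49  47  45  45  60  97  97  93 108 114 113 107  92  75
  78  80  79  79  47]
244 [180 182 186 185 184 183 184 172 138 124 123 118 119 122 117 111 110  94
  55  43  43  43  49  44  41  45  54  96  93  95 107 113 114 104  89  75
  79  80  76  78  48]
```

Emit:
play_rows([
  [-1.5, -1.1, 3, 0, 0, 0],
  [0, 0, 3, 0, 0, 0],
  [0, 0, 0, 0, 0, 0],
  [0, 0, 0, 0, 0, 0],
])

```text
time: 12.8
tool_pos: [0.5329, 0.1695, 0.1626]
tool_rot: [-0.0, 0.661, 0.751, -0.0]
contact_force: [-0.8, -0.3, -0.4]
gripper_width: 0.13
grasp_force: 59.1
```

```bash
cat > look.py <<'E'
from h import *
import sys
np.set_printoptions(precision=4,suppress=True)
f=wgrab(sys.argv[1]); s=f["s"]; t=s["tool_pos"];R=Rt(s); print(t,R[:,2],s["contact_force"],s["grasp_force"],s["time"])
g=cv2.cvtColor(f["image"],7)
u,v=map(int,wproj(f,R@np.array([.023,0,.0844])+t))
print(u-20)
for vv in range(v-15,v+24,3): print(vv,*g[vv,u-20:u+21])
E
python3 look.py w14
```

```text
[0.5329 0.1695 0.1626] [-0.0003 -0.     -1.    ] [-0.8249 -0.2601 -0.3719] 59.10319983959198 12.8
300
202 175 160 115 101 164 187 184 187 187 186 183 186 183 185 186 187 186 185 183 184 185 177 173 170 175 184 180 165 158 158 165 166 169 162 151 130 131 126 128 127 130
205 181 157 105 91 142 185 180 175 164 153 166 178 182 184 184 182 183 183 186 185 184 184 182 183 185 182 182 182 183 182 181 183 183 168 140 114 118 124 131 129 128
208 179 177 177 179 183 182 185 180 184 183 162 132 122 118 117 115 114 117 116 115 116 113 116 115 117 112 92 92 98 91 114 126 140 150 159 168 165 163 142 129 128
211 179 181 178 181 185 187 188 181 185 183 155 133 125 122 120 118 123 103 101 111 118 115 117 114 116 110 100 104 142 141 145 146 151 154 158 167 164 161 138 129 127
214 180 176 178 180 182 183 186 184 184 182 160 121 113 120 120 123 120 92 86 111 117 117 116 115 117 108 83 96 144 145 143 148 147 154 161 167 164 158 104 84 121
217 178 179 179 180 183 185 185 184 182 181 157 131 122 122 120 123 124 99 67 58 56 58 58 55 60 74 93 98 141 143 143 146 152 154 162 165 165 157 100 84 122
220 176 177 
[... 356 characters left out ...]
3 122 123 120 102 57 48 48 47 46 45 48 60 94 105 94 90 94 98 96 112 143 164 167 156 99 119 123
229 176 176 175 177 181 185 184 184 181 185 155 132 120 124 119 122 122 112 62 50 49 47 43 43 47 57 92 102 91 92 90 93 97 102 124 152 152 146 79 121 120
232 177 176 177 179 180 182 183 181 183 182 157 130 124 124 122 123 124 129 59 49 47 46 45 44 45 53 83 103 95 92 93 92 96 100 108 112 115 106 81 120 122
235 181 181 180 179 183 185 183 183 181 182 163 141 125 122 118 120 123 129 58 48 46 47 46 44 46 53 82 98 94 89 93 94 98 97 109 113 111 108 82 80 74
238 177 173 174 175 177 185 182 180 181 183 165 140 128 125 120 119 121 102 58 47 45 45 48 46 44 48 64 100 91 94 92 92 98 101 109 111 111 107 75 79 77
```

Emit:
play_rows([
  [0.7, 0.6, 2, 0, 0, 0],
  [0, 0, 2, 0, 0, 0],
  [0, 0, 2, 0, 0, 0],
  [0, 0, 0, 0, 0, 0],
])

```text
time: 13.18
tool_pos: [0.5331, 0.1704, 0.1561]
tool_rot: [-0.0, 0.66, 0.751, -0.0]
contact_force: [0.2, 0.2, -0.4]
gripper_width: 0.128
grasp_force: 59.1
```

Emit:
play_rows([
  [0, 0, 0, 0, 0, 0],
])

```text
time: 13.27
tool_pos: [0.5334, 0.1704, 0.1565]
tool_rot: [-0.0, 0.66, 0.751, -0.0]
contact_force: [-0.7, 0.1, -0.5]
gripper_width: 0.133
grasp_force: 59.1
```

```bash
python3 look.py w15
```

```text
[0.5334 0.1704 0.1565] [-0.0005 -0.0001 -1.    ] [-0.6722  0.0727 -0.4547] 59.10367548465729 13.2667
300
202 140 77 118 186 186 184 186 185 182 184 186 183 186 184 187 183 183 184 182 184 183 186 184 183 185 178 135 71 108 111 121 126 130 129 132 129 130 128 128 129 129
205 141 83 124 182 184 184 184 182 185 183 183 182 184 185 184 185 184 185 183 183 166 155 158 159 158 160 160 130 146 147 150 152 152 132 119 128 127 128 129 125 127
208 144 87 121 186 185 180 179 176 153 175 182 182 184 184 180 184 179 186 183 182 182 179 182 181 182 179 180 182 182 179 180 181 181 146 112 125 123 125 125 126 127
211 177 177 182 185 183 186 185 184 178 147 124 120 121 117 120 116 116 117 115 118 117 118 116 115 111 93 88 92 91 114 117 128 142 154 164 165 163 149 126 127 125
214 179 181 182 186 187 184 184 180 182 148 123 124 120 119 122 118 100 105 115 111 112 113 117 112 114 113 109 136 138 139 147 151 149 158 167 166 163 152 125 127 126
217 179 177 180 187 184 182 184 180 185 146 105 109 125 119 123 117 87 69 85 62 56 52 55 52 60 66 85 143 141 142 147 151 147 155 166 164 159 135 81 80 119
220 174 
[... 347 characters left out ...]
123 119 119 121 120 99 85 61 42 48 50 47 49 45 60 88 92 96 91 95 116 120 129 148 166 158 135 82 118 120
229 176 175 177 183 178 158 180 181 180 150 131 124 120 119 123 118 103 88 61 47 45 49 44 43 47 56 83 93 95 90 93 94 95 105 129 151 145 127 78 120 122
232 174 171 177 183 184 180 182 181 184 152 131 124 118 119 122 119 100 87 51 46 50 46 48 48 46 51 67 94 91 95 92 94 94 105 109 110 110 93 81 115 121
235 177 174 176 183 180 182 179 181 181 151 129 123 119 119 120 119 105 87 54 46 48 46 49 49 47 52 67 95 92 92 91 93 96 106 113 111 107 94 78 79 77
238 176 180 180 185 182 181 181 179 181 153 125 124 119 120 122 119 102 69 51 43 46 47 47 48 45 49 59 94 90 92 92 95 94 105 111 111 108 91 75 77 79
```

Emit:
play_rows([
  [0, 0, 2, 0, 0, 0],
  [0, 0, 2, 0, 0, 0],
  [0, 0, 2, 0, 0, 0],
  [0, 0, 2, 0, 0, 0],
  [0, 0, 0, 0, 0, 0],
])

```text
time: 13.73
tool_pos: [0.5331, 0.1704, 0.1481]
tool_rot: [-0.0, 0.66, 0.751, -0.0]
contact_force: [-0.0, 1.2, -1.0]
gripper_width: 0.131
grasp_force: 59.1
```

Emit:
play_rows([
  [0, 0, 0, 0, 0, 0],
])

```text
time: 13.82
tool_pos: [0.5333, 0.1704, 0.1485]
tool_rot: [-0.0, 0.66, 0.751, -0.0]
contact_force: [-0.3, -0.7, -0.6]
gripper_width: 0.132
grasp_force: 59.1
```

Bottom edge at 64 mm with no contact: in the slot. Continue (46 mm to go), checking force.

Emit:
play_rows([
  [0, 0, 3, 0, 0, 0],
  [0, 0, 3, 0, 0, 0],
  [0, 0, 3, 0, 0, 0],
  [0, 0, 3, 0, 0, 0],
  [0, 0, 3, 0, 0, 0],
])

```text
time: 14.23
tool_pos: [0.5334, 0.1704, 0.1333]
tool_rot: [-0.0, 0.66, 0.751, -0.0]
contact_force: [-0.3, -0.5, 0.1]
gripper_width: 0.13
grasp_force: 59.2
```

Emit:
play_rows([
  [0, 0, 3, 0, 0, 0],
  [0, 0, 3, 0, 0, 0],
  [0, 0, 3, 0, 0, 0],
  [0, 0, 3, 0, 0, 0],
  [0, 0, 0, 0, 0, 0],
])

```text
time: 14.65
tool_pos: [0.533, 0.1703, 0.1209]
tool_rot: [-0.0, 0.66, 0.751, -0.001]
contact_force: [0.1, 0.3, -1.7]
gripper_width: 0.13
grasp_force: 59.2
```

Emit:
play_rows([
  [0, 0, 3, 0, 0, 0],
  [0, 0, 3, 0, 0, 0],
  [0, 0, 3, 0, 0, 0],
  [0, 0, 0, 0, 0, 0],
  [0, 0, 0, 0, 0, 0],
])

```text
time: 15.07
tool_pos: [0.5334, 0.1704, 0.1125]
tool_rot: [-0.0, 0.66, 0.751, -0.0]
contact_force: [0.4, -0.7, -0.8]
gripper_width: 0.133
grasp_force: 59.2
```

```bash
python3 - <<'E'
from plant import manip
s=manip.state(); print(s["tool_pos"],s["contact_force"],s["ft_torque"])
E
```

```text
[0.53335277 0.1703717  0.11249238] [ 0.36620302 -0.70995914 -0.79073277] [ 0.0374041  -0.02471586 -0.01659022]
```

Emit:
play_rows([
  [0, 0, 3, 0, 0, 0],
  [0, 0, 3, 0, 0, 0],
  [0, 0, 3, 0, 0, 0],
  [0, 0, 1, 0, 0, 0],
  [0, 0, 0, 0, 0, 0],
])

```text
time: 15.48
tool_pos: [0.5333, 0.1704, 0.1022]
tool_rot: [-0.0, 0.66, 0.751, -0.0]
contact_force: [-0.8, 0.1, -0.0]
gripper_width: 0.134
grasp_force: 59.2
```

Emit:
play_rows([
  [0, 0, 0, 0, 0, 0],
  [0, 0, 0, 0, 0, 0],
  [0, 0, 0, 0, 0, 0],
  [0, 0, 0, 0, 0, 0],
])

```text
time: 15.82
tool_pos: [0.5337, 0.1704, 0.103]
tool_rot: [0.0, 0.66, 0.751, 0.0]
contact_force: [0.4, -0.6, -0.5]
gripper_width: 0.128
grasp_force: 59.2
```

```bash
python3 - <<'E'
from h import *
from plant import manip,imaging
np.set_printoptions(precision=4,suppress=True,linewidth=200)
s=manip.state(); print(s["tool_pos"],Rt(s)[:,2],s["contact_force"],s["grasp_force"])
# check holder height in hand: grip block top expected z=TCP-.0844+.104
g=imaging.grab_frame("scene"); im=cv2.cvtColor(g["image"],7); cv2.imwrite("pics/s16.png",g["image"][...,::-1])
# dish patch compared with before
p=pickle.load(open("pics/s7.pkl","rb")); u,v=map(int,proj(g,np.array([.463,.163,.012])))
a=g["image"][v-20:v+20,u-25:u+25].astype(int);b=p["image"][v-20:v+20,u-25:u+25].astype(int); print("dish patch diff",abs(a-b).mean())
f=wgrab("w16"); G=cv2.cvtColor(f["image"],7); R=Rt(s)
for x in (15,-15): print(x,wproj(f,R@np.array([x/1e3,0,-.0196])+s["tool_pos"]))
f10=pickle.load(open("pics/w11.pkl","rb"));print("before",wproj(f10,[.5786,.409,.11]))
G10=cv2.cvtColor(f10["image"],7)
print(G[300:400:2,322],G10[300:400:2,320])
E
```

```text
[0.5337 0.1704 0.103 ] [ 0.0004  0.     -1.    ] [ 0.3938 -0.6247 -0.4601] 59.16327238082886
dish patch diff 9.838166666666666
15 (np.float64(318.7315419217057), np.float64(308.69472815534465))
-15 (np.float64(319.0147938098977), np.float64(381.61231035280537))
before (np.float64(322.5574531523767), np.float64(345.8006921003544))
[ 22  22  25  27  25  27  26  25  23  22  26  18  20  17  20  18  21  20  23  16  17  19  17   9  10  20  15  13  18  14  14  13  11  15  12  12  13  15  15  68 164 165 162 166 162 167 167 166 164
  99] [ 17  13  19  20  24  23  27  17  20  26  23  19  14  18  15  15  19  17  17  11  15  18  14   9  12  14  18  17  15  15  17  15  15  16  16  19  14  17  12  59 147 151 149 147 146 147 145 149 146
 147]
```

```bash
python3 -c "
from plant import manip
print(manip.job_done())"
```

```text
the job is handed in; nothing more can be done
None
```

I handed the job in at about 16 s of the 51 s allowed. The small dish is seated flat in the pocket and let go. The filter holder hangs upright in the slot, still gripped, with its filter centre about 0.6 mm above the lamp axis by my measurement; no verdict was returned.

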